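# Fetch the cover from under the bench shelf and seat it on the test box

## Task

The blue cover of the open grey test box is stored flat under the low bench shelf with only its upright yellow lip end sticking out. Pull it by the lip right out from under the shelf, leave it lying flat on the bench and let go; then take it by the black grip and, holding it all the way down, lower it over the three brass pins until it is fully home, flat on the box with the lip next to the orange terminal block. Let go of it, and leave the loose things on the bench where they stand.

Things in the scene. Friction and masses are not known exactly. Their poses are not given: they have to be found in the camera images.
- cover: Loose blue metal cover plate, 180 (x) x 120 (y) x 6 mm, about 0.35 kg. Origin: centre of its underside; z up. Lip at its -x end, grip on top. Three through holes, 14 mm across, at (-60, +40), (-60, -40) and (+65, 0) mm. It starts flat on the bench, its +x part and the grip under the shelf, the lip roughly 55 to 85 mm outside the shelf's front edge.
- cover_lip (a point): Top centre of the cover's upright yellow lip, at (-86, 0, 40) mm in the cover's frame, same axes. The lip is 8 mm thick in x (-90 to -82 mm), 80 mm wide in y, and rises from the plate's top (6 mm) to 40 mm above the underside.
- cover_grip (a point): Top centre of the cover's black upright grip, at (15, 0, 46) mm in the cover's frame, same axes. The grip is 70 mm long in x (-20 to +50 mm), 12 mm thick in y, and rises from the plate's top (6 mm) to 46 mm above the underside.
- box: Fixed grey open-topped test box, 180 (x) x 120 (y) x 60 mm high, green circuit board inside. Origin: centre of the underside of the open part; z up. Beyond its -x end stands an orange terminal block, 120 mm wide and 105 mm high, its inner face at x = -98 mm, so close that fingers do not fit between it and the lip of the seated cover.
- box_seat (a point): Centre of the box's rim plane, 60 mm above the box's origin, same axes: the cover's origin comes to rest here, its axes along the box's. Three upright brass pins, 9 mm thick with tapered tips, rise 18 mm above the rim at (-60, +40), (-60, -40) and (+65, 0) mm: the cover fits only one way round.
- shelf: Fixed low plywood shelf, 460 (x) x 300 (y) mm, deck underside 75 mm and top 93 mm above the bench, open at the front and the +x end. Origin: on the bench under the deck's centre. Front edge at local y = -150 mm. Two white instruments stand on the deck, up to 228 mm above the bench, their faces at local y = -10 mm, knobs to -25 mm.
- spool: Bystander: upright metal solder spool, 56 mm across, 54 mm high; origin centre of underside.
- jar: Bystander: small red jar, 42 mm across, 45 mm high; origin centre of underside.
- meter: Bystander: green hand multimeter lying face up, 170 (x) x 80 x 34 mm; origin centre of underside.
- tray: Bystander: yellow parts tray, 110 x 80 x 28 mm; origin centre of underside.
- heatsink: Bystander: finned aluminium heat sink, 70 x 60 x 34 mm; origin centre of underside.
- transformer: Bystander: dark transformer with copper winding, 60 x 62 x 45 mm; origin centre of underside.

How it is judged (in metres and radians):
On the way, in this order (a step that is already met when the one before it is completed fails the run):
1. the cover lies flat on the bench, let go, its grip's centre at least 40 mm out in front of the shelf's front edge (y of cover_grip in the frame of shelf below -0.19 m and height (world z) of cover below 0.004 m and angle between cover's own z axis and vertical below 0.05 rad and contact force between the fingers and cover below 0.1 N and linear speed of cover below 0.03 m/s), for 0.2 s.
2. the cover is brought down over the pins to within 12 mm of its seat while the fingers hold it (z of cover in the frame of box_seat between -0.004 and 0.012 m and horizontal distance between cover and box_seat below 0.012 m and contact force between the fingers and cover above 1 N), for 0.05 s.
At the end, for the whole second after the job is handed in: The cover rests on the box at its seat: underside within 3 mm of the rim plane, centre within 7 mm, tilt under 0.04 rad, length within 0.08 rad of the box's, at rest and released; the spool, jar, meter, tray, heat sink and transformer within 30 mm of where they stood and not toppled (z of cover in the frame of box_seat between -0.003 and 0.003 m and horizontal distance between cover and box_seat below 0.007 m and angle between cover's own z axis and vertical below 0.04 rad and angle between the x axis of cover and the x axis of box, either way round below 0.08 rad and linear speed of cover below 0.02 m/s and distance of each of spool, jar, meter, tray, heatsink, transformer from where it was at the start of the episode below 0.03 m); the robot touches nothing.
It fails at once if a loose bystander is pushed 30 mm or more or toppled (distance of any of spool, jar, meter, tray, heatsink, transformer from where it was at the start of the episode above 0.03 m or angle between any of spool, jar, meter, tray, heatsink, transformer's own z axis and vertical above 0.6 rad).
It also fails if it takes over 51 s, if anything falls off the work surface, if the arm or the gripper's body presses on something with over 40 N, if the wrist force passes 120 N, or if a joint passes its speed limit or range.

## Robot

A 7-joint arm with a two-finger parallel gripper is mounted at the origin on the work surface. World frame = base frame: x ahead of the robot, y to its left, z up, the work surface at z = 0. Lengths are in mm, angles in rad, forces in N, time in s.
With the tool pointing down it reaches from about 400 to 875 mm from the base axis. Payload 4.4 kg.
Tool frame: the origin (TCP) lies midway between the tips of the shut fingers; the grasp point (between the pads) lies 19 mm behind it; z points along the fingers, y is the line along which they close (so a half turn about z gives the same grasp; the last joint's range is limited). The gripper opens to 85 mm and grips with 20 to 120 N. Pads are 22 mm wide; open, the fingers measure 114 mm over their backs; the gripper's body (76 mm by 85 mm) begins 54 mm behind the grasp point. The pads swing forward as they close: fully open they stand 13 mm farther back than shut.
Start: joints at [1.278, 0.628, 0.038, 1.517, -0.027, 0.996, -0.02], TCP at [146.187, -633.362, 231.313] pointing down, gripper open.
Joint ranges: [-3.06, 3.06], [-0.37, 2.12], [-1.25, 1.32], [0.18, 2.47], [-1.1, 4.24], [0.23, 1.98], [-2.94, 2.94]. Speed limits (rad/s): [2.57, 2.57, 3.14, 3.14, 3.14, 3.14, 3.14].

## Interface

Orientations are given as [roll, pitch, yaw] about the fixed x, y, z axes, in that order (R = Rz(yaw) Ry(pitch) Rx(roll)).
In Python, from cell import ctrl gives the robot as it stands.
- The arm moves only by the shell command python3 -m crank 'ROWS' [OPENING]. ROWS is JSON, a list that holds one entry, the list of rows, each a list of 4 numbers: the shift along the tool's x, y, z normalised to -1 to 1, where 1 is 2.5 cm, then the turn about the tool's z normalised to -1 to 1, where 1 is 0.08 rad. In form: [[[dx, dy, dz, turn], ...]]. A call has 1 to 12 rows; each row shifts and turns the commanded pose from where the row before left it, along the tool's axes as they then stand; what a row does not reach is not made up. A row lasts 1/12 s, in which the tool goes at most 41.7 mm and 7.16 degrees, less where a joint would pass 70% of its speed; a pose out of reach is approached as far as the arm can. A call with a number of a shift or a turn outside -1 to 1 is refused whole. A call with a gripper value outside its range is refused whole. OPENING is the closure, from -1 (fully open) to 1 (shut), set as the call begins (- or left out, the last holds). The fingers move at their own pace and stop on an object; the grip force is fixed at half the most. Time passes only in rows, so rows that do not move let the fingers close. It gives the time, the measured TCP pose, the force, the opening and the grip force at its end, in the units of the state.
- ctrl.read_state(): the state, without advancing time (a new reading comes with each control period).
- ctrl.get_image(name): name is "scene" or "top" or "wrist"; returns a dict with "img" (420x560x3 uint8, red, green, blue), "intrinsics" (3x3 intrinsics, pixels), "extrinsics" (4x4, takes a point from camera to world coordinates). Camera axes: x right, y up, looking along -z (the intrinsics and any distortion apply to the point x, -y, -z); pixel columns grow to the right and rows downward; lengths in mm; the calibration is good to about 2 mm. A picture is of the moment at which its call begins. There is no depth.
- ctrl.finish_job(): hands the job in; it is judged then, once.
Trained networks look in the newest picture that a camera, given by its name, has taken for a name from the list of things; names that differ only in an ending like _2 or _b are one class to them, and where a whole thing is asked for, a point or a joint stands for the part that bears it (a point fixed in the world has none). Each returns a list of dicts, best first, with "confidence" (0 to 1); they miss things now and then, are a little off and sometimes report something else, mostly with a low value. They report only what shows in the picture. A call takes as long as a camera call.
- ctrl.find_in(camera, target): "position" ([row, column] in pixels, amid what is visible of it).
- ctrl.trace(camera, target): "mask" (420x560 bool, what is visible of it) and "position" ([row, column] in pixels, amid what is visible of it).
- ctrl.place_of(camera, target): "position" ([row, column] in pixels: a listed point, or the origin of a listed thing).
The state is a dict: "clock": time; "qpos": joint angles; "qd": joint speeds; "tau": joint torques, N m; "eef_pos": TCP position; "tool_rot": TCP orientation; "force": force on the tool from outside, world axes, zero at the start; "torque": the same for the moment, N m; "width": finger opening in mm; "gripper_force": force on a finger pad.
Only numpy, scipy, OpenCV 4.12 (cv2) and the standard library are available. Lean on these libraries where they do the work, as an engineer would, in place of code of your own. Each camera call takes 0.05 s, during which the arm holds its last target. There are 200 camera calls.

## Working session

There is one attempt and no reset: what is moved stays moved. The work goes in short steps, Python scripts to look and compute and a shell command to move; the robot and the scene stay as the last step left them, time stands still between calls to the robot, and variables do not carry over. Pictures are saved under pics/ and viewed, at most 11 in all, crops included, and the job is handed in when it is done.

```bash
ls; mkdir -p pics
cat > h.py <<'E'
import numpy as np, cv2
from cell import ctrl
from scipy.spatial.transform import Rotation as R
def ray(im,rc):
    K=np.array(im["intrinsics"]);E=np.array(im["extrinsics"])
    d=np.array([(rc[1]-K[0,2])/K[0,0],-(rc[0]-K[1,2])/K[1,1],-1.])
    return E[:3,3],E[:3,:3]@d
def at_z(im,rc,z):
    o,d=ray(im,rc); return o+d*(z-o[2])/d[2]
def proj(im,p):
    K=np.array(im["intrinsics"]);E=np.array(im["extrinsics"])
    c=E[:3,:3].T@(np.array(p)-E[:3,3]); return K[1,2]-K[1,1]*c[1]/-c[2], K[0,2]+K[0,0]*c[0]/-c[2]
def save(im,n): cv2.imwrite("pics/"+n,np.array(im["img"])[:,:,::-1])
E
python3 - <<'E'
from h import *
s=ctrl.read_state();print({k:np.round(v,3).tolist() for k,v in s.items()})
ims={}
for c in("top","scene"):
    im=ctrl.get_image(c);ims[c]=im;save(im,c+"0.png");print(c,{k:v for k,v in im.items() if k not in("img","intrinsics","extrinsics")},np.round(im["extrinsics"],2).tolist())
z=dict(cover=0,cover_lip=40,cover_grip=46,box=0,box_seat=60,shelf=0,spool=0,jar=0,meter=0,tray=0,heatsink=0,transformer=0)
for t,h in z.items():
    for c in("top","scene"):
        for r in ctrl.place_of(c,t)[:2]:
            print(t,c,round(r["confidence"],2),np.round(r["position"]),np.round(at_z(ims[c],r["position"],h),1))
E
```

```text
pics
{'clock': 0.0, 'qpos': [1.278, 0.629, 0.038, 1.518, -0.027, 0.996, -0.02], 'qd': [0.0, 0.0, -0.002, 0.001, 0.0, 0.0, 0.001], 'tau': [0.001, -56.34, 1.227, -19.345, 0.011, 0.01, 0.0], 'eef_pos': [146.036, -632.731, 230.374], 'tool_rot': [-3.14, 0.0, 0.227], 'force': [-0.745, 0.231, 0.064], 'torque': [0.033, 0.023, 0.052], 'gripper_force': 0.0, 'width': 85.43}
top {} [[0.02, 0.99, -0.12, 443.3], [-1.0, 0.02, -0.01, -21.04], [-0.01, 0.12, 0.99, 1302.73], [0.0, 0.0, 0.0, 1.0]]
scene {} [[0.76, -0.5, 0.41, 1116.81], [0.65, 0.59, -0.49, -654.51], [0.01, 0.64, 0.77, 1077.33], [0.0, 0.0, 0.0, 1.0]]
cover top 0.97 [235. 157.] [529.4 309.2   0. ]
cover scene 0.69 [147. 340.] [537.4 311.7   0. ]
cover_lip top 0.74 [226. 192.] [552.1 212.4  40. ]
cover_lip scene 0.64 [156. 322.] [543.5 215.8  40. ]
cover_grip top 0.61 [233. 147.] [530.6 323.6  46. ]
cover_grip scene 0.83 [136. 344.] [545.5 313.2  46. ]
box top 0.96 [214. 342.] [ 594.4 -175.9    0. ]
box scene 0.65 [271. 234.] [ 594.5 -189.4    0. ]
box_seat top 0.88 [216. 347.] [ 582.6 -181.1   60. ]
box_seat top 0.6 [230. 151.] [536.4 309.
[... 404 characters left out ...]
op 0.37 [148. 274.] [768.4   6.9   0. ]
jar scene 0.65 [274. 233.] [ 599.4 -197.     0. ]
jar scene 0.57 [222. 367.] [752.4 134.4   0. ]
meter top 0.94 [302. 296.] [364.8 -58.8   0. ]
meter top 0.28 [253. 450.] [ 499.6 -456.     0. ]
meter scene 0.62 [194. 201.] [364.6 -72.6   0. ]
tray top 0.74 [146. 351.] [ 777.2 -199.1    0. ]
tray top 0.62 [254. 452.] [ 496.9 -463.5    0. ]
tray scene 0.56 [318. 290.] [ 773.3 -199.     0. ]
heatsink top 0.62 [251. 451.] [ 503.3 -459.5    0. ]
heatsink scene 0.92 [328. 115.] [ 499.4 -465.     0. ]
transformer top 0.81 [151. 300.] [762.3 -61.3   0. ]
transformer top 0.54 [154. 231.] [751.9 121.8   0. ]
transformer scene 0.91 [276. 327.] [770.2 -58.6   0. ]
```

View pics/top0.png

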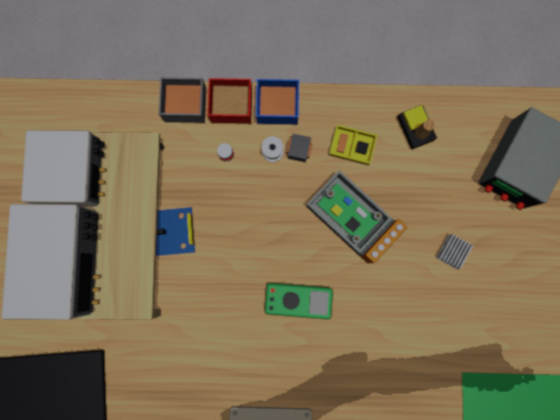

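View pics/scene0.png

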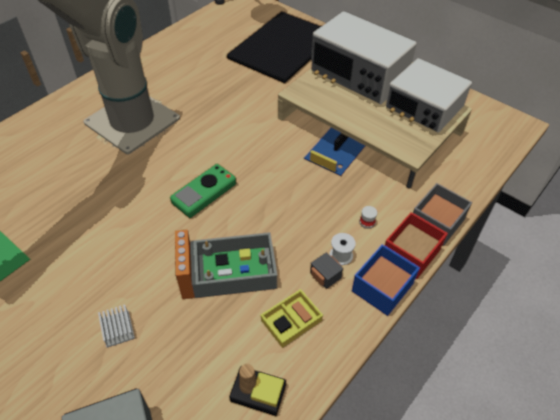

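The top view shows the blue cover at about (232,175) with its yellow lip at column 190, facing world -y. The box is near (213,350), turned so its orange block is at the lower right (242,386). The way to the lip is clear at TCP height 230, so I'll move there first and measure with the wrist camera.

```bash
python3 -m crank '[[[1,-0.8,0,0.95],[1,-0.8,0,0.95],[1,-0.8,0,0.95],[1,-1,0,0],[1,-1,0,0],[1,-1,0,0],[1,-1,0,0],[1,-1,0,0],[1,-1,0,0],[1,-1,0,0],[1,-1,0,0],[1,-1,0,0]]]'
python3 -m crank '[[[1,-1,0,0],[1,-1,0,0],[1,-1,0,0],[0,-1,0,0],[0,-1,0,0],[0,-1,0,0],[0,-1,0,0],[0,-1,0,0],[0,-1,0,0],[0,-1,0,0],[0,-1,0,0],[0,-1,0,0]]]'
```

```text
clock: 2.3
eef_pos: [437.6, -336.9, 231.6]
tool_rot: [3.141, -0.0, -0.001]
force: [0.6, -0.2, 0.4]
width: 85.5
gripper_force: 0.0
clock: 3.3
eef_pos: [511.8, -37.1, 231.5]
tool_rot: [3.142, -0.001, -0.001]
force: [-0.5, -0.0, -0.3]
width: 85.6
gripper_force: 0.0
```

Run:
```python
from h import *
s=ctrl.read_state();print(s["eef_pos"],s["tool_rot"])
im=ctrl.get_image("wrist");save(im,"w1.png");print(np.round(im["extrinsics"],2).tolist(),np.round(im["intrinsics"],1).tolist())
for t,h in dict(box_seat=60,box=0,cover_lip=40).items():
    for r in ctrl.place_of("wrist",t)[:2]: print(t,round(r["confidence"],2),np.round(r["position"]),at_z(im,r["position"],h))
```

```text
[511.83787105 -37.08268144 231.53776113] [ 3.14158285e+00 -5.42297719e-04 -1.27783565e-03]
[[-0.0, 0.95, 0.32, 595.79], [-1.0, -0.0, -0.0, -36.18], [-0.0, -0.32, 0.95, 373.66], [0.0, 0.0, 0.0, 1.0]] [[316.8, 0.0, 271.3], [0.0, 316.8, 211.3], [0.0, 0.0, 1.0]]
box_seat 0.95 [100. 432.] [ 598.54569812 -186.48431178   60.        ]
box 0.68 [102. 404.] [ 596.4800492  -184.33401109    0.        ]
cover_lip 0.84 [150.  29.] [549.35560987 217.24102301  40.        ]
```

View pics/w1.png

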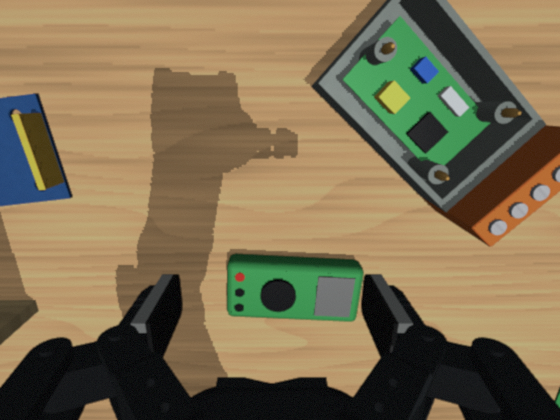

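```bash
python3 -m crank '[[[0,-1,0,0],[0,-1,0,0],[0,-1,0,0],[0,-1,0,0],[0,-1,0,0],[0,-1,0,0],[0,0,0,0],[0,0,0,0]]]'
python3 - <<'E'
from h import *
im=ctrl.get_image("wrist");save(im,"w2.png")
for t,h in dict(cover_lip=40,cover_grip=46,shelf=0).items():
    for r in ctrl.place_of("wrist",t)[:2]: print(t,round(r["confidence"],2),np.round(r["position"]),at_z(im,r["position"],h))
E
```

```text
clock: 4.17
eef_pos: [512.3, 111.8, 231.3]
tool_rot: [3.141, -0.0, -0.0]
force: [-0.3, -1.2, 1.2]
width: 85.6
gripper_force: 0.0
cover_lip 0.82 [149. 171.] [551.38069846 217.18903894  40.        ]
cover_lip 0.43 [105. 539.] [ 594.34834536 -154.38339686   40.        ]
cover_grip 0.8 [164.  75.] [536.55694517 316.95576975  46.        ]
```

View pics/w2.png

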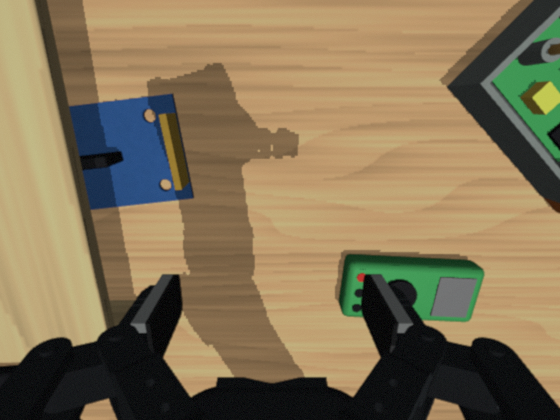

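The picture shows the lip at about (150,172) and the front plate holes at (115,149) and (184,166). The shelf front edge runs from about (0,40) to (315,105).

Run:
```python
from h import *
im=ctrl.get_image("wrist");a=np.array(im["img"])
h1,h2=[at_z(im,p,6) for p in((115,149.5),(184,165.5))]
d=h1-h2;print("holes",h1,h2,np.linalg.norm(d),"yaw",np.degrees(np.arctan2(d[1],d[0]))-90+ 0)
hsv=cv2.cvtColor(a,cv2.COLOR_RGB2HSV)[90:220,100:230]
print(cv2.cvtColor(a,cv2.COLOR_RGB2HSV)[[150,150,150,150],[166,172,178,200]])
y=cv2.inRange(hsv,(18,150,60),(35,255,255));
c=max(cv2.findContours(y,0,1)[0],key=cv2.contourArea);r=cv2.minAreaRect(c)
for p in cv2.boxPoints(r): print((p+[100,90]), np.round(at_z(im,(p[1]+90,p[0]+100),40),1))
for p in((0,40),(315,105),(200,83)): print("edge",at_z(im,p,93))
```

```text
holes [584.23672531 245.45829691   6.        ] [505.5658662  236.53718236   6.        ] 79.1750614683818 yaw -83.53041232736344
[[ 21 172 153]
 [ 21 182  70]
 [ 21 175  67]
 [ 16 110 132]]
[156.2148056  115.38808823] [584.9 226.2  40. ]
[171.16065216 112.13898849] [588.  210.9  40. ]
[187.42418671 186.95126343] [510.6 201.5  40. ]
[172.47834015 190.20036316] [507.  218.1  40. ]
edge [671.22891226 286.04566624  93.        ]
edge [385.77690122 286.2820037   93.        ]
edge [512.21815492 284.57951488  93.        ]
```

```bash
python3 -m crank '[[[0,0,0,-0.68],[0,0,0,-0.68],[0.374,-0.8,0,0],[0.374,-0.8,0,0],[0.374,-0.8,0,0],[0.374,-0.8,0,0],[0.374,-0.8,0,0],[0,0,1,0],[0,0,1,0],[0,0,1,0],[0,0,1,0],[0,0,0,0]]]'
python3 -m crank '[[[0,0,0.8,0],[0,0,0.8,0],[0,0,0,0]]]'
python3 - <<'E'
from h import *
im=ctrl.get_image("wrist");save(im,"w3.png")
for t,h in dict(cover_lip=40,cover_grip=46).items():
    for r in ctrl.place_of("wrist",t)[:2]: print(t,round(r["confidence"],2),np.round(r["position"]),at_z(im,r["position"],h))
E
```

```text
clock: 5.42
eef_pos: [544.8, 213.7, 126.9]
tool_rot: [3.138, 0.008, 0.106]
force: [-0.9, -0.3, -0.5]
width: 85.6
gripper_force: 0.0
clock: 5.67
eef_pos: [546.4, 214.7, 89.4]
tool_rot: [3.14, 0.004, 0.106]
force: [0.6, -0.2, -0.9]
width: 85.4
gripper_force: 0.0
cover_lip 0.67 [232. 266.] [549.62736043 219.71151248  40.        ]
```

View pics/w3.png

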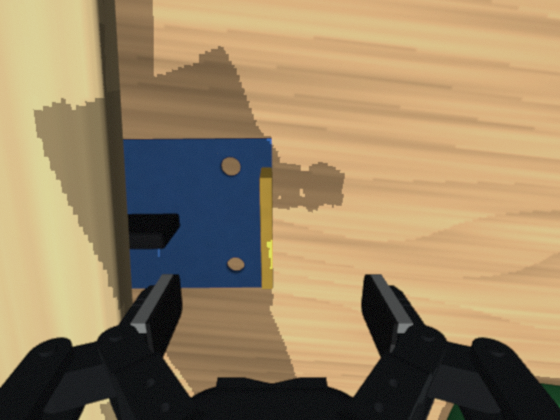

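The lip spans columns 260–272, square between the open fingers, and the left finger clears the shelf edge. I'll half close the fingers, descend and grip.

```bash
python3 -m crank '[[[0.05,-0.1,0,0],[0,0,0,0],[0,0,0.75,0],[0,0,0.75,0],[0,0,0.75,0],[0,0,0.7,0],[0,0,0,0],[0,0,0,0]]]' 0
python3 -m crank '[[[0,0,0,0],[0,0,0,0],[0,0,0,0],[0,0,0,0],[0,0,0,0],[0,0,0,0]]]' 1
```

```text
clock: 6.48
eef_pos: [548.6, 218.8, 17.7]
tool_rot: [3.141, 0.001, 0.108]
force: [0.8, -0.2, 0.4]
width: 42.3
gripper_force: 0.0
clock: 6.98
eef_pos: [549.7, 219.1, 19.1]
tool_rot: [-3.141, -0.002, 0.108]
force: [-0.6, -1.1, 6.4]
width: 6.9
gripper_force: 60.4
```

```bash
python3 -m crank '[[[0,0.25,0,0],[0,0.5,0,0],[0,0.6,0,0],[0,0.6,0,0],[0,0.6,0,0],[0,0.6,0,0],[0,0.6,0,0],[0,0.6,0,0],[0,0.6,0,0],[0,0.5,0,0],[0,0.25,0,0],[0,0,0,0]]]'
python3 -m crank '[[[0,0.25,0,0],[0,0.25,0,0],[0,0,0,0],[0,0,0,0],[0,0,0,0]]]'
```

```text
clock: 7.98
eef_pos: [565.7, 76.3, 19.1]
tool_rot: [-3.141, -0.003, 0.106]
force: [0.1, -0.7, 7.5]
width: 6.7
gripper_force: 60.5
clock: 8.4
eef_pos: [566.9, 65.5, 19.1]
tool_rot: [-3.141, -0.004, 0.108]
force: [-1.2, 1.3, 6.6]
width: 6.5
gripper_force: 60.5
```

```bash
python3 -m crank '[[[0,0,0,0],[0,0,0,0],[0,0,0,0],[0,0,0,0],[0,0,-0.5,0],[0,0,-1,0],[0,0,-1,0],[0,0,-1,0],[0,0,-1,0],[0,0,-1,-1],[0,0,-1,-1],[0,0,-1,-1]]]' 0
python3 -m crank '[[[0,0,0,-1],[0,0,0,-1],[0,0,0,-1],[0,0,0,-1],[0,0,0,-1],[0,0,0,-1],[0,0,0,-1],[0,0,0,-1],[0,0,0,-1],[0,0,0,-1],[0,0,0,-1],[0,0,0,-1]]]' -- -1
python3 -m crank '[[[0,0,0,-1],[0,0,0,-1],[0,0,0,-1],[0,0,0,-1],[0,0,0,-0.63],[0,0,0,0],[0,0,0,0]]]'
```

```text
clock: 9.4
eef_pos: [565.0, 64.4, 207.3]
tool_rot: [3.141, -0.0, 0.351]
force: [0.1, 1.6, 0.6]
width: 42.3
gripper_force: 0.0
clock: 9.98
eef_pos: [565.3, 64.4, 205.7]
tool_rot: [3.141, -0.0, 0.716]
force: [0.6, 0.1, -0.7]
width: 42.8
gripper_force: 0.0invalid input: not JSON, or not a number
```

Run:
```python
from h import *
s=ctrl.read_state();print(s["clock"],s["eef_pos"],s["tool_rot"],np.round(s["qpos"],2),s["width"])
im=ctrl.get_image("wrist");save(im,"w4.png")
for t,h in dict(cover_lip=40,cover_grip=46,cover=0).items():
    for r in ctrl.place_of("wrist",t)[:2]: print(t,round(r["confidence"],2),np.round(r["position"]),at_z(im,r["position"],h))
im=ctrl.get_image("top")
for t,h in dict(cover_lip=40,cover_grip=46,cover=0).items():
    for r in ctrl.place_of("top",t)[:2]: print(t,round(r["confidence"],2),np.round(r["position"]),at_z(im,r["position"],h))
```

```text
9.9833 [565.29250575  64.39778448 205.6614348 ] [ 3.14122571e+00 -2.20973237e-04  7.16139344e-01] [-0.02  0.55 -0.22  1.77  0.15  0.84 -1.16] 42.76417829324984
cover_lip 0.8 [188. 267.] [565.43866929  70.66508138  40.        ]
cover_grip 0.67 [133. 183.] [554.65468915 164.74770152  46.        ]
cover 0.71 [134. 205.] [558.11268306 152.81548114   0.        ]
cover_grip 0.87 [224. 210.] [557.21494024 164.14255251  46.        ]
cover 0.71 [228. 214.] [551.83777272 159.73693006   0.        ]
```

View pics/w4.png

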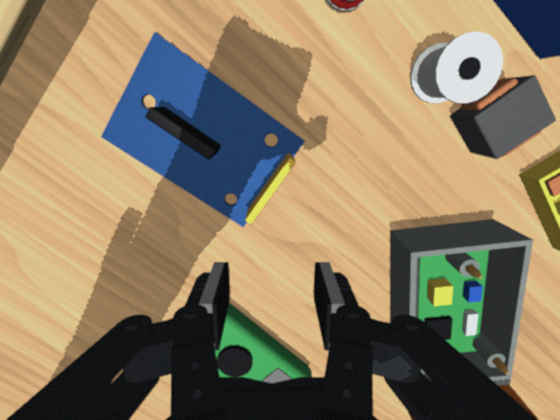

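The cover lies flat and clear of the shelf, with all three holes visible at (101,149), (140,271) and (199,231). The middle turn was refused because of the `--`, so I'll finish the turn now.

```bash
python3 -m crank '[[[0,0,0,-1],[0,0,0,-1],[0,0,0,-1],[0,0,0,-1],[0,0,0,-1],[0,0,0,-1],[0,0,0,-1],[0,0,0,-1],[0,0,0,-1],[0,0,0,-1],[0,0,0,-1],[0,0,0,-1]]]' -1
python3 -m crank '[[[0,0,-0.5,0],[0,0,0,0]]]'
python3 - <<'E'
from h import *
s=ctrl.read_state();print(s["clock"],s["eef_pos"],s["tool_rot"],np.round(s["qpos"],2),s["width"])
im=ctrl.get_image("wrist");save(im,"w5.png");a=np.array(im["img"])
np.save("w5.npy",im,allow_pickle=True)
hsv=cv2.cvtColor(a,cv2.COLOR_RGB2HSV)
b=cv2.inRange(hsv,(100,120,30),(125,255,255))
cs,hi=cv2.findContours(b,cv2.RETR_CCOMP,1)
for i,c in enumerate(cs):
    A=cv2.contourArea(c)
    if A>40:
        m=cv2.moments(c);p=(m["m01"]/m["m00"],m["m10"]/m["m00"]);print(hi[0][i][3],A,np.round(p,1),np.round(at_z(im,p,6),1))
for t,h in dict(cover_lip=40,cover_grip=46).items():
    for r in ctrl.place_of("wrist",t)[:1]: print(t,round(r["confidence"],2),np.round(r["position"]),at_z(im,r["position"],h))
E
```

```text
clock: 11.38
eef_pos: [565.4, 64.6, 205.0]
tool_rot: [-3.142, 0.0, 1.682]
force: [-0.1, -0.8, 0.3]
width: 85.7
gripper_force: 0.0
clock: 11.55
eef_pos: [566.4, 64.9, 218.9]
tool_rot: [3.139, -0.0, 1.678]
force: [1.4, 0.3, 0.8]
width: 85.5
gripper_force: 0.0
11.55 [566.40263266  64.94200436 218.91415026] [ 3.13902373e+00 -3.86766012e-04  1.67756504e+00] [ 0.16  0.56 -0.49  1.75  0.33  0.9  -0.37] 85.54881798246059
-1 142.5 [373.6 295.5] [ 632.4 -213.2    6. ]
-1 6116.0 [267.8 510.3] [880.5 -14.9   6. ]
-1 19364.5 [ 87.4 267.4] [553.  163.9   6. ]
2 171.0 [156.1 303.2] [600.1  97.    6. ]
2 172.5 [156.3 232.3] [521.3  88.4   6. ]
2 977.0 [ 80.2 267. ] [551.9 170.8   6. ]
2 230.5 [ 31.1 267.3] [547.5 215.6   6. ]
cover_lip 0.62 [184. 268.] [563.1558041   69.75317651  40.        ]
cover_grip 0.61 [ 81. 268.] [553.13159089 168.07991743  46.        ]
```

View pics/w5.png

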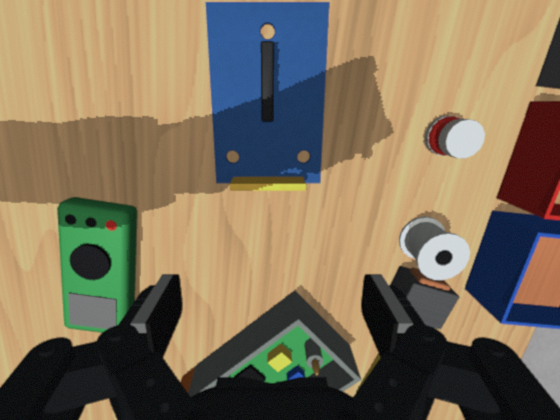

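Holes at (156,303), (156,232) and (31,267) give a cover yaw of 96.2°, origin about (554.4,151.7) and grip axis in line with the tool. Before grasping I'll survey the box from the same tool orientation, so any camera bias cancels.

Run:
```python
from h import *
im=dict(intrinsics=[[316.8,0,271.3],[0,316.8,211.3],[0,0,1]],extrinsics=[[0,.9469,.3216,595.79],[-1,0,0,-36.18],[0,-.3216,.9469,373.66],[0,0,0,1]])
P=[at_z(im,p,77)[:2] for p in((46,390),(113,511),(177,440))]
print(np.round(P,1))
m=(P[1]+P[2])/2;d=P[0]-m;y=np.degrees(np.arctan2(d[1],d[0]));o=m+d*60/125;print(np.linalg.norm(d),np.linalg.norm(P[1]-P[2]),y,o)
```

```text
[[ 641.7 -135.9]
 [ 587.9 -250.6]
 [ 529.6 -197.1]]
120.90153241779093 79.16891827739292 46.68485545318615 [ 598.56234636 -181.63878044]
```

```bash
python3 -m crank '[[[-0.965,-0.134,0,0],[-0.965,-0.134,0,0],[-0.965,-0.134,0,0],[-0.965,-0.134,0,0],[-0.965,-0.134,0,0],[-0.965,-0.134,0,0],[-0.965,-0.134,0,0],[-0.965,-0.134,0,0],[-0.965,-0.134,0,0],[-0.965,-0.134,0,0],[-0.965,-0.134,0,0],[-0.965,-0.134,0,0]]]'
python3 -m crank '[[[0,0,0,1],[0,0,0,1],[0,0,0,1],[0,0,0,1],[0,0,0,1],[0,0,0,1],[0,0,0,1],[0,0,0,1],[0,0,0,1],[0,0,0,1],[0,0,0,0.7],[0,0,0,0]]]'
python3 - <<'E'
from h import *
s=ctrl.read_state();print(s["clock"],s["eef_pos"],s["tool_rot"])
im=ctrl.get_image("wrist");np.save("w6.npy",im,allow_pickle=True)
cv2.imwrite("pics/w6.png",cv2.resize(np.array(im["img"])[:300,120:430,::-1],None,fx=2,fy=2,interpolation=cv2.INTER_CUBIC))
for r in ctrl.place_of("wrist","box_seat")[:2]: print(round(r["confidence"],2),np.round(r["position"]),at_z(im,r["position"],60))
print(np.round(im["extrinsics"],3).tolist())
E
```

```text
clock: 12.7
eef_pos: [555.9, -228.6, 216.9]
tool_rot: [-3.141, -0.0, 1.678]
force: [0.4, 0.5, 0.1]
width: 85.5
gripper_force: 0.0
clock: 13.7
eef_pos: [556.1, -227.3, 217.0]
tool_rot: [-3.141, 0.001, 0.821]
force: [0.7, 0.4, -0.0]
width: 85.7
gripper_force: 0.0
13.7 [ 556.13025977 -227.26157065  217.03910934] [-3.14106904e+00  7.68569777e-04  8.20625177e-01]
0.74 [132. 275.] [ 598.63865451 -186.375805     60.        ]
[[0.732, 0.645, 0.221, 613.617], [-0.682, 0.692, 0.238, -164.922], [0.0, -0.325, 0.946, 359.044], [0.0, 0.0, 0.0, 1.0]]
```

View pics/w6.png

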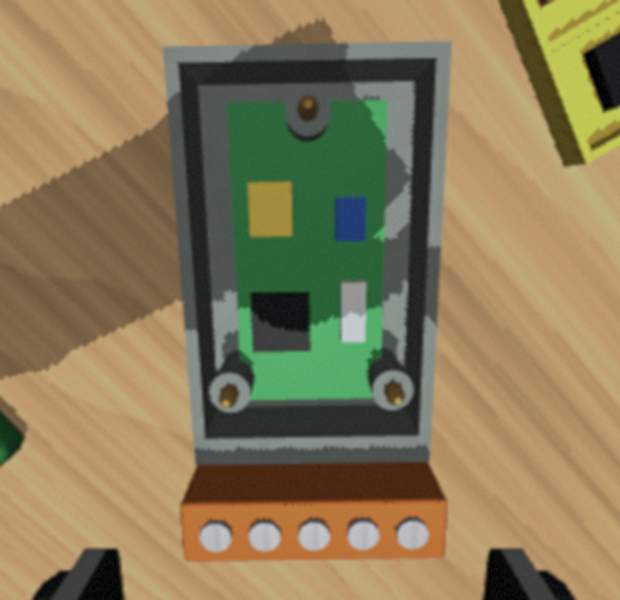

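The pin posts show in the crop at about (308,118), (230,391) and (393,390), with tips at (308,102), (226,401) and (397,398). The rim's outer corners are at (164,48), (451,42), (197,446) and (428,446).

Run:
```python
from h import *
im=np.load("w6.npy",allow_pickle=True).item()
M=np.array([[65,0],[-60,40],[-60,-40.]])
C=np.array([[90,60],[90,-60],[-90,60],[-90,-60.]])
def fit(px,z,M):
    W=np.array([at_z(im,(y/2,120+x/2),z)[:2] for x,y in px])
    mc,wc=M.mean(0),W.mean(0);U,S,V=np.linalg.svd((M-mc).T@(W-wc));Rm=(U@V).T
    if np.linalg.det(Rm)<0: Rm=(U@np.diag([1,-1])@V).T
    t=wc-Rm@mc;print(z,"o",np.round(t,1),"yaw",np.degrees(np.arctan2(Rm[1,0],Rm[0,0])),"scale",S.sum()/((M-mc)**2).sum(),"res",np.round(M@Rm.T+t-W,1).tolist())
fit([(308,118),(230,391),(393,390)],60,M)
fit([(308,101),(226,402),(397,400)],77,M)
fit([(164,46),(451,42),(196,448),(428,448)],60,C)
```

```text
60 o [ 597.6 -187.1] yaw 47.84067034866931 scale 0.9772104558941634 res [[1.8, 1.7], [-1.1, -1.1], [-0.7, -0.6]]
77 o [ 598.3 -186.1] yaw 47.866950626561895 scale 1.0027493795006837 res [[-0.2, -0.4], [-0.1, 0.3], [0.4, 0.1]]
60 o [ 598.  -186.6] yaw 47.74531122048358 scale 0.9926300179962783 res [[-0.0, 0.4], [0.9, -0.3], [-1.9, 0.3], [1.1, -0.4]]
```

```bash
python3 -m crank '[[[0,0,0,-1],[0,0,0,-1],[0,0,0,-1],[0,0,0,-1],[0,0,0,-1],[0,0,0,-1],[0,0,0,-1],[0,0,0,-1],[0,0,0,-1],[0,0,0,-1],[0,0,0,-0.7]]]'
python3 -m crank '[[[0.955,0.097,0,0],[0.955,0.097,0,0],[0.955,0.097,0,0],[0.955,0.097,0,0],[0.955,0.097,0,0],[0.955,0.097,0,0],[0.955,0.097,0,0],[0.955,0.097,0,0],[0.955,0.097,0,0],[0.955,0.097,0,0],[0.955,0.097,0,0],[0.955,0.097,0,0]]]'
python3 -m crank '[[[0.955,0.097,0,0],[0.955,0.097,0,0],[0.955,0.097,0,0],[0.955,0.097,0,0],[0,0,1,0],[0,0,1,0],[0,0,1,0],[0,0,1,0],[0,0,0.8,0],[0,0,0.4,0],[0,0,0,0],[0,0,0,0]]]'
python3 - <<'E'
from h import *
im=ctrl.get_image("wrist");save(im,"w7.png")
for t,h in dict(cover_grip=46).items():
    for r in ctrl.place_of("wrist",t)[:1]: print(t,round(r["confidence"],2),np.round(r["position"]),at_z(im,r["position"],h))
E
```

```text
clock: 14.72
eef_pos: [556.2, -227.6, 217.3]
tool_rot: [-3.141, -0.0, 1.683]
force: [1.2, 0.1, -0.7]
width: 85.6
gripper_force: 0.0
clock: 15.72
eef_pos: [554.5, 61.5, 217.5]
tool_rot: [-3.142, 0.0, 1.679]
force: [0.5, 0.4, -0.0]
width: 85.4
gripper_force: 0.0
clock: 16.72
eef_pos: [554.2, 156.7, 87.7]
tool_rot: [-3.141, -0.0, 1.679]
force: [-0.3, -0.4, -0.0]
width: 85.3
gripper_force: 0.0
cover_grip 0.64 [230. 272.] [553.85134292 166.09581392  46.        ]
```

View pics/w7.png

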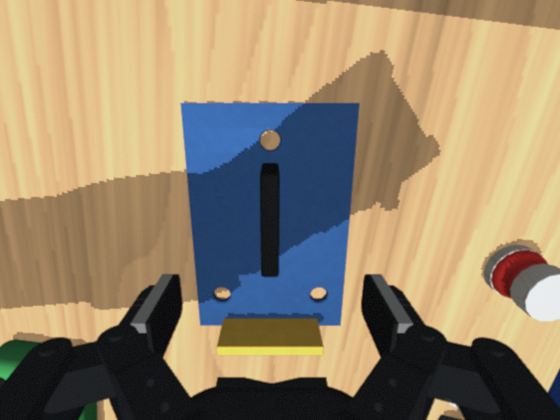

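The grip is square between the fingers, with holes at (140,270), (293,222) and (293,318). I'll descend and grip.

```bash
python3 -m crank '[[[0,0,0.75,0],[0,0,0.75,0],[0,0,0.75,0],[0,0,0.7,0],[0,0,0,0],[0,0,0,0]]]'
python3 -m crank '[[[0,0,0,0],[0,0,0,0],[0,0,0,0],[0,0,0,0],[0,0,0,0],[0,0,0,0],[0,0,0,0],[0,0,0,0]]]' 1
python3 - <<'E'
from h import *
s=ctrl.read_state();print(s["eef_pos"],s["tool_rot"])
im=ctrl.get_image("wrist");save(im,"w8.png");a=np.array(im["img"])
b=cv2.inRange(cv2.cvtColor(a,cv2.COLOR_RGB2HSV),(100,120,30),(125,255,255))
cs,hi=cv2.findContours(b,cv2.RETR_CCOMP,1)
for i,c in enumerate(cs):
    A=cv2.contourArea(c)
    if A>60:
        m=cv2.moments(c);p=(m["m01"]/m["m00"],m["m10"]/m["m00"]);print(hi[0][i][3],A,np.round(p,1),np.round(at_z(im,p,6),1))
E
```

```text
clock: 17.32
eef_pos: [554.4, 156.7, 14.4]
tool_rot: [3.141, -0.0, 1.678]
force: [0.7, -0.3, -0.0]
width: 85.4
gripper_force: 0.0
clock: 17.98
eef_pos: [554.1, 156.5, 14.3]
tool_rot: [3.142, 0.0, 1.678]
force: [-1.2, -0.8, 5.9]
width: 11.1
gripper_force: 60.0
[554.06500245 156.4773399   14.26299746] [3.14150253e+00 2.11008546e-04 1.67795659e+00]
-1 99.0 [394.9 355.4] [616.5  74.1   6. ]
-1 99.5 [395.1 187.4] [511.8  62.9   6. ]
-1 1024.0 [367.9 271.4] [561.8  90.    6. ]
-1 43226.5 [194.4 271.2] [550.1 198.2   6. ]
3 745.5 [155.8 271.3] [548.1 217.1   6. ]
```

```bash
python3 -m crank '[[[0,0,-0.3,0],[0,0,-0.8,0],[0,0,-1,0],[0,0,-1,0],[0,0,-1,0],[0,0,-0.9,0],[0,0,-0.6,0],[0,0,0,0],[-0.4,0,0,0],[-0.8,0,0,0],[-0.8,0,0,0],[-0.8,0,0,0]]]'
python3 -m crank '[[[-0.9,0.03,0,0],[-0.9,0.03,0,0],[-0.9,0.03,0,0],[-0.9,0.03,0,0],[-0.9,0.03,0,0],[-0.9,0.03,0,0],[-0.9,0.03,0,0],[-0.9,0.03,0,0],[-0.9,0.03,0,0],[-0.9,0.03,0,0],[-0.9,0.03,0,0],[-0.6,0.03,0,0]]]'
python3 -m crank '[[[-0.2,0,0,0],[0,0,0,0.5],[0,0,0,0.9],[0,0,0,0.9],[0,0,0,0.9],[0,0,0,0.9],[0,0,0,0.9],[0,0,0,0.9],[0,0,0,0.9],[0,0,0,0.9],[0,0,0,0.9],[0,0,0,0.9]]]'
python3 -m crank '[[[0,0,0,0.8],[0,0,0,0.24],[0,0,0,0],[0,0,0,0]]]'
python3 - <<'E'
from h import *
s=ctrl.read_state();p=np.array(s["eef_pos"]);print(p,s["tool_rot"],s["force"])
y=s["tool_rot"][2];d=np.array([601.1,-183.2])-p[:2]
print("tool dx,dy mm",d@[np.cos(y),np.sin(y)],d@[np.sin(y),-np.cos(y)],"turn",y-.8348)
E
```

```text
clock: 19.03
eef_pos: [560.1, 84.7, 151.7]
tool_rot: [-3.137, 0.001, 1.678]
force: [-0.1, -0.5, -4.5]
width: 11.2
gripper_force: 58.8
clock: 20.03
eef_pos: [596.5, -177.2, 151.3]
tool_rot: [-3.137, 0.001, 1.675]
force: [-0.4, -1.3, -4.4]
width: 11.5
gripper_force: 58.8
clock: 21.03
eef_pos: [598.4, -176.3, 152.8]
tool_rot: [-3.139, -0.0, 0.916]
force: [0.1, 0.4, -4.3]
width: 11.1
gripper_force: 58.8
clock: 21.37
eef_pos: [598.9, -177.2, 153.3]
tool_rot: [-3.14, 0.0, 0.837]
force: [-0.5, 0.1, -3.3]
width: 11.1
gripper_force: 58.8
[ 598.85280254 -177.22160201  153.34774216] [-3.14049312e+00  1.00279597e-04  8.37266155e-01] [-0.4521844   0.1175241  -3.30461524]
tool dx,dy mm -2.9363574212695065 5.671767275135593 turn 0.002466154822830413
```

```bash
python3 -m crank '[[[-0.117,0.227,0,0.03],[0,0,0,0],[0,0,0.5,0],[0,0,0.7,0],[0,0,0.6,0],[0,0,0.3,0],[0,0,0,0],[0,0,0,0],[0,0,0,0]]]'
python3 - <<'E'
from h import *
s=ctrl.read_state();p=np.array(s["eef_pos"]);print(p,s["tool_rot"],s["force"])
y=s["tool_rot"][2];d=np.array([601.1,-183.2])-p[:2]
print("tool dx,dy mm",d@[np.cos(y),np.sin(y)],d@[np.sin(y),-np.cos(y)],"turn",y-.8348)
im=ctrl.get_image("wrist");a=np.array(im["img"])
cv2.imwrite("pics/w9.png",cv2.resize(a[90:400,160:390,::-1],None,fx=1.9,fy=1.9,interpolation=cv2.INTER_CUBIC))
zt=p[2]-14.3+6; c,sn=np.cos(.8348),np.sin(.8348)
for z in(60,78): print(z,[np.round(proj(im,[598.1+65*c,-186.5+65*sn,z]),1)])
o=p[:2]-4.5*np.array([np.cos(y),np.sin(y)]);print("hole exp",np.round(proj(im,[o[0]+65*np.cos(y),o[1]+65*np.sin(y),zt]),1))
E
```

```text
clock: 22.12
eef_pos: [602.1, -184.1, 101.9]
tool_rot: [3.14, -0.001, 0.832]
force: [-0.0, -0.0, -4.1]
width: 11.2
gripper_force: 58.7
[ 602.09933089 -184.14445977  101.90628707] [ 3.14042471e+00 -8.26584022e-04  8.32440976e-01] [-0.04404269 -0.014551   -4.08920572]
tool dx,dy mm 0.02587815861147147 -1.3747715452176525 turn -0.002359023515905445
60 [array([147.3, 269.2])]
78 [array([151.9, 269.1])]
hole exp [156.8 272.1]
```

View pics/w9.png

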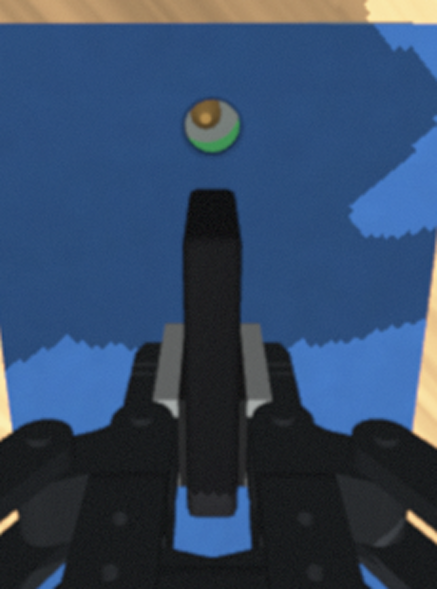

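Through the front hole at crop (212,126), the pin tip shows at (205,117). That is within about 1 mm of prediction, apart from the 1.4 mm sideways error already computed. I'll correct by -1.9 mm in tool y and lower slowly.

```bash
python3 -m crank '[[[0,-0.075,0,-0.03],[0,0,0,0],[0,0,0.15,0],[0,0,0.15,0],[0,0,0.15,0],[0,0,0.15,0],[0,0,0,0],[0,0,0,0]]]'
python3 -m crank '[[[0,0,0.12,0],[0,0,0.12,0],[0,0,0.1,0],[0,0,0,0],[0,0,0,0]]]'
```

```text
clock: 22.83
eef_pos: [599.7, -182.7, 85.8]
tool_rot: [-3.141, 0.0, 0.835]
force: [0.6, -1.1, -3.9]
width: 11.0
gripper_force: 58.8
clock: 23.25
eef_pos: [599.8, -182.8, 77.6]
tool_rot: [-3.141, 0.0, 0.835]
force: [-0.5, 0.2, -4.7]
width: 11.2
gripper_force: 58.8
```

```bash
python3 -m crank '[[[0,0,0.07,0],[0,0,0.07,0],[0,0,0,0],[0,0,0,0]]]'
python3 -m crank '[[[0,0,0.04,0],[0,0,0,0],[0,0,0,0],[0,0,0,0]]]'
```

```text
clock: 23.58
eef_pos: [600.1, -182.9, 74.4]
tool_rot: [3.141, -0.0, 0.835]
force: [1.0, 0.6, -3.5]
width: 11.3
gripper_force: 58.9
clock: 23.92
eef_pos: [600.2, -182.9, 74.3]
tool_rot: [3.141, -0.0, 0.835]
force: [-2.2, 0.4, 5.4]
width: 11.2
gripper_force: 60.4
```

Contact came at exactly the seated height while held. Now release and rise.

```bash
python3 -m crank '[[[0,0,0,0],[0,0,0,0],[0,0,0,0],[0,0,0,0],[0,0,-0.3,0],[0,0,-0.6,0],[0,0,-1,0],[0,0,-1,0],[0,0,-1,0],[0,0,-1,0],[0,0,-0.5,0],[0,0,0,0]]]' 0
python3 - <<'E'
from h import *
im=ctrl.get_image("wrist");a=np.array(im["img"])
cv2.imwrite("pics/w10.png",a[:,:,::-1])
b=cv2.inRange(cv2.cvtColor(a,cv2.COLOR_RGB2HSV),(100,120,30),(125,255,255))
cs,hi=cv2.findContours(b,cv2.RETR_CCOMP,1)
for i,c in enumerate(cs):
    A=cv2.contourArea(c)
    if A>60:
        m=cv2.moments(c);p=(m["m01"]/m["m00"],m["m10"]/m["m00"]);print(hi[0][i][3],A,np.round(p,1),np.round(at_z(im,p,66),1))
c,s=np.cos(.8348),np.sin(.8348)
for x,y in((65,0),(-60,40),(-60,-40)): print("exp",598.1+x*c-y*s,-186.5+x*s+y*c)
for r in ctrl.place_of("wrist","cover_grip")[:1]: print(at_z(im,r["position"],106),598.1+15*c,-186.5+15*s)
E
```

```text
clock: 24.92
eef_pos: [602.3, -183.2, 212.5]
tool_rot: [3.135, -0.003, 0.835]
force: [0.3, -0.1, 0.2]
width: 42.5
gripper_force: 0.0
-1 20907.0 [186.8 268.8] [ 608.2 -174.1   66. ]
0 169.0 [259.3 308. ] [ 586.7 -256.9   66. ]
0 1174.5 [195.2 268.2] [ 602.3 -179.7   66. ]
0 242.5 [133.2 268.2] [ 640.8 -137.5   66. ]
exp 641.736185354947 -138.3244530112142
exp 528.1739538331038 -204.1166985404503
exp 587.4669347423786 -257.82277282346195
[ 609.31541489 -173.18276741  106.        ] 608.1698889280647 -175.38256607951095
```

View pics/w10.png

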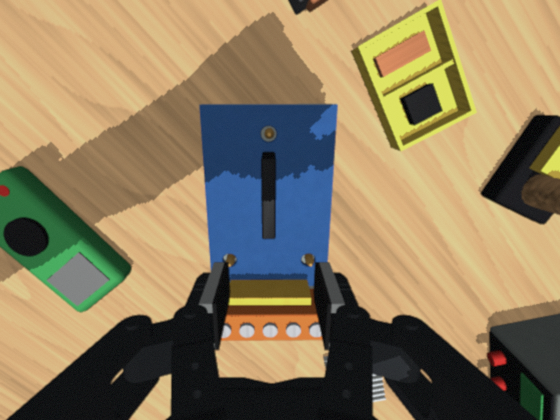

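The cover sits flat on the box with brass pins showing in all three holes at (133,268), (259,230) and (259,308). The lip is beside the orange block, and hole positions match the expected seat to about 1 mm. I'm handing in.

```bash
python3 -c "
from cell import ctrl
print(ctrl.finish_job())"
```

```text
the job is handed in; nothing more can be done
None
```

The cover was pulled out by its lip, laid flat and released, then lowered by the grip onto the three pins and let go. The last picture shows it fully seated with the lip beside the terminal block, and the job was handed in at about 25 s with no verdict shown.

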